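# Hang the yellow meter module on its test pin by the hanger slot

## Task

Hang the yellow meter module on the pin of the yellow test stand: bring the open side of its hanger slot sideways over the pin, between the pin's two yellow discs, then let it down so that the pin sits in the notch at the top of the slot and the module hangs upright and still, square to the pin, clear of the bench. Leave the green module standing where it is.

Things in the scene. Friction and masses are not known exactly. Their poses are not given: they have to be found in the camera images.
- yellow_module: Loose 0.3 kg module: white case 44x64x60 mm (x,y,z), yellow top; on it an upright yellow plate 10 thick (x), y -28..28, top z 160. Origin: centre of underside, z up. L slot through the plate along x: passage z 68-92, open at the +y edge, in to y -12; at its inner end a notch, y -12..12, up to a roof at z 102. Grip tab: z 116-160, 10 thick (x), y -17..17. Starts upright on the bench.
- yellow_pin (a point): Middle of the free length of the fixed yellow stand's pin, on its axis, 138 mm above the bench. Pin level along x, 8 mm diameter; yellow discs, 30 mm diameter, 5 thick, inner faces at x -20 and +20. Free end at x -25, roughly towards the robot. Steel post (18 mm diameter, 147 mm high) at x +70, yellow base 12 high at x 32..118, y -45..45. Nothing above the pin. z up.
- green_module: Bystander: same shape, mass and frame as the yellow module but with a green top and plate; stands loose on the bench, 160 mm high.
- green_pin (a point): Bystander: same point and frame on an identical, empty, fixed stand with green discs and base.
Things that resemble listed ones, but are neither listed nor needed, are in the scene too. Leave any grey, pink or purple look-alike of the yellow_module alone.

How it is judged:
At the end, for the whole second after the job is handed in: Pin in the notch (axis within 14 mm of its middle, at most 9 mm below the roof), plate between the discs (18 mm either way), underside over 25 mm above the bench, upright within 15 and square within 23 degrees, under 0.05 m/s; the green module upright within 30 mm of its start (z of yellow_pin in the frame of yellow_module between 0.093 and 0.103 m and y of yellow_pin in the frame of yellow_module between -0.014 and 0.014 m and x of yellow_pin in the frame of yellow_module between -0.018 and 0.018 m and height (world z) of yellow_module above 0.025 m and angle between yellow_module's own z axis and vertical below 0.26 rad and angle between the x axis of yellow_module and the x axis of yellow_pin, either way round below 0.4 rad and linear speed of yellow_module below 0.05 m/s and distance of green_module from where it was at the start of the episode below 0.03 m and angle between green_module's own z axis and vertical below 0.2 rad); the robot touches nothing.
It fails at once if the green module is pushed more than 30 mm or tipped over (distance of green_module from where it was at the start of the episode above 0.03 m or angle between green_module's own z axis and vertical above 0.3 rad).
It also fails if it takes over 48 s, if anything falls off the work surface, if the arm or the gripper's body presses on something with over 40 N, if the wrist force passes 120 N, or if a joint passes its speed limit or range.

## Robot

A 6-joint arm with a two-finger parallel gripper is mounted at the origin on the work surface. World frame = base frame: x ahead of the robot, y to its left, z up, the work surface at z = 0. Lengths are in m, angles in rad, forces in N, time in s.
With the tool pointing down it reaches from about 0.35 to 0.975 m from the base axis. Payload 4.9 kg.
Tool frame: the origin (TCP) lies midway between the tips of the shut fingers; the grasp point (between the pads) lies 19 mm behind it; z points along the fingers, y is the direction in which the jaws open and shut (so a half turn about z gives the same grasp; the last joint's range is limited). The gripper opens to 85 mm and grips with 20 to 120 N. Pads are 22 mm wide; open, the fingers measure 114 mm over their backs; the gripper's body (76 mm by 85 mm) begins 54 mm behind the grasp point. The pads swing forward as they close: fully open they stand 13 mm farther back than shut.
Start: joints at [1.115, 0.053, 1.613, -0, 1.476, -0.119], TCP at [0.207, 0.59, 0.231] pointing down, gripper open.
Joint ranges: [-3.01, 3.01], [-1.01, 2.22], [0.06, 2.58], [-1.02, 4.17], [0.09, 2.62], [-3.14, 3.14]. Speed limits (rad/s): [2.57, 2.57, 3.14, 3.14, 3.14, 3.14].

## Interface

Orientations are given as a rotation vector (axis times angle).
In Python, from station import ctrl gives the robot as it stands.
- The arm moves only by the shell command python3 -m jog 'ROWS' [FORCE]. ROWS is JSON, one flat list of numbers, 7 for each row, row after row: the opening, from 0 (shut) to 1 (fully open), then the shift along the tool's x, y, z in m, then the turn, a rotation vector about the tool's x, y, z in degrees. A call has 1 to 10 rows; each row shifts and turns the commanded pose from where the row before left it, along the tool's axes as they then stand; what a row does not reach is not made up. A row lasts 1/8 s, in which the tool goes at most 62.5 mm and 10.7 degrees, less where a joint would pass 70% of its speed; a pose out of reach is approached as far as the arm can. A call with a gripper value outside its range is refused whole. The fingers move at their own pace and stop on an object; FORCE is the grip in N (left out, the last holds). Time passes only in rows, so rows that do not move let the fingers close. It gives the time, the measured TCP pose, the force and the opening at its end, in the units of the state.
- ctrl.get_obs(): the state, without advancing time (a new reading comes with each control period).
- ctrl.get_image(name): name is "scene" or "side" or "wrist"; returns a dict with "image" (480x640x3 uint8, blue, green, red), "camera_matrix" (3x3 intrinsics, pixels), "rvec" (rotation vector, rad) and "tvec" (3), from world to camera coordinates, as OpenCV has them; the wrist camera has in their place "mount" (4x4, takes a point from camera to tool coordinates, whose origin is the TCP and whose axes are the flange's). Camera axes: x right, y down, z forward; pixel columns grow to the right and rows downward; lengths in m; the calibration is good to about 2 mm. A picture is of the moment at which its call begins: read the wrist's pose just before it. There is no depth.
- ctrl.finish_job(): hands the job in, once; it reports no verdict.
Trained networks look in a picture, given as the dict that the camera call returned (one of the last four; its "shot" number tells which), for a name from the list of things; names that differ only in an ending like _2 or _b are one class to them, and where a whole thing is asked for, a point or a joint stands for the part that bears it (a point fixed in the world has none). Each returns a list of dicts, best first, with "p" (0 to 1); they miss things now and then, are a little off and sometimes report something else, mostly with a low value. They report only what shows in the picture. A call takes as long as a camera call. They do not tell look-alikes from the thing itself.
- ctrl.boxes_of(target, picture): "box" ([centre column, centre row, width, height] in pixels, round what is visible of it).
The state is a dict: "t": time; "q": joint angles; "dq": joint speeds; "effort": joint torques, N m; "tool_pos": TCP position; "tool_rot": TCP orientation; "contact_force": force on the tool from outside, world axes, zero at the start; "wrist_torque": the same for the moment, N m; "opening": finger opening in m.
Only numpy, scipy, OpenCV 4.12 (cv2) and the standard library are available. Lean on these libraries where they do the work, as an engineer would, in place of code of your own. Each camera call takes 0.05 s, during which the arm holds its last target. There are 200 camera calls.

## Working session

There is one attempt and no reset: what is moved stays moved. The work goes in short steps, Python scripts to look and compute and a shell command to move; the robot and the scene stay as the last step left them, time stands still between calls to the robot, and variables do not carry over. Pictures are saved under pics/ and viewed, about 8 in all and at most 12, crops included, and the job is handed in when it is done.

```bash
mkdir -p pics; ls; python3 - <<'E'
from station import ctrl
import cv2,numpy as np
o=ctrl.get_obs(); print({k:np.round(v,3) for k,v in o.items()})
for n in("scene","side"):
    p=ctrl.get_image(n); cv2.imwrite(f"pics/{n}0.png",p["image"])
    print(n,p["camera_matrix"].tolist(),p["rvec"],p["tvec"])
    for t in("yellow_module","yellow_pin"):
        for b in ctrl.boxes_of(t,p): print(t,np.round(b["box"]),round(b["p"],2))
E
```

```text
pics
{'t': np.float64(0.0), 'q': array([ 1.115,  0.053,  1.614,  0.   ,  1.476, -0.119]), 'dq': array([-0.001,  0.   ,  0.001, -0.002,  0.002,  0.   ]), 'effort': array([ 0.0000e+00, -3.9369e+01, -3.7017e+01, -0.0000e+00,  7.0000e-03,
       -0.0000e+00]), 'tool_pos': array([0.206, 0.589, 0.23 ]), 'tool_rot': array([-5.260e-01, -3.097e+00,  3.000e-03]), 'contact_force': array([ 0.558,  0.637, -0.163]), 'wrist_torque': array([-0.002,  0.033, -0.029]), 'opening': np.float64(0.086)}
scene [[447.7027181783601, 0.0, 323.83569963977465], [0.0, 447.7027181783601, 242.67589976409045], [0.0, 0.0, 1.0]] [ 1.61063728  2.18712592 -0.63556793] [ 0.17925686 -0.35732156  1.23127675]
yellow_module [238. 188.  27.  65.] 0.96
yellow_module [212. 271.  43.  62.] 0.75
yellow_module [273. 213.  33.  60.] 0.68
yellow_module [266. 258.  36.  66.] 0.56
yellow_pin [386. 308.  47. 106.] 0.93
side [[498.2161361335438, 0.0, 321.91211135362965], [0.0, 498.2161361335438, 245.37577109915563], [0.0, 0.0, 1.0]] [ 0.80924897 -2.59667064  1.0650658 ] [0.42185166 0.29706188 0.72182113]
yellow_module [334. 210.  38.  84.] 0.93
yellow_module [428. 203.  39.  68.] 0.75
yellow_module [393. 159.  35.  70.] 0.72
yellow_module [383. 223.  25.  84.] 0.69
yellow_module [333. 174.  38.  72.] 0.62
yellow_pin [228. 295.  84.  88.] 0.7
```

View pics/scene0.png

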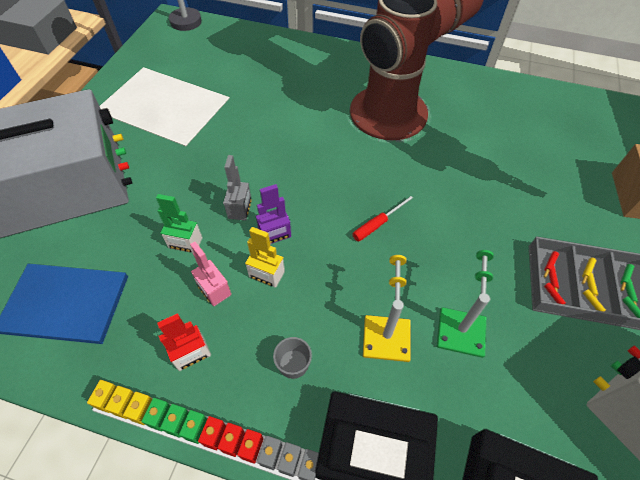

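View pics/side0.png

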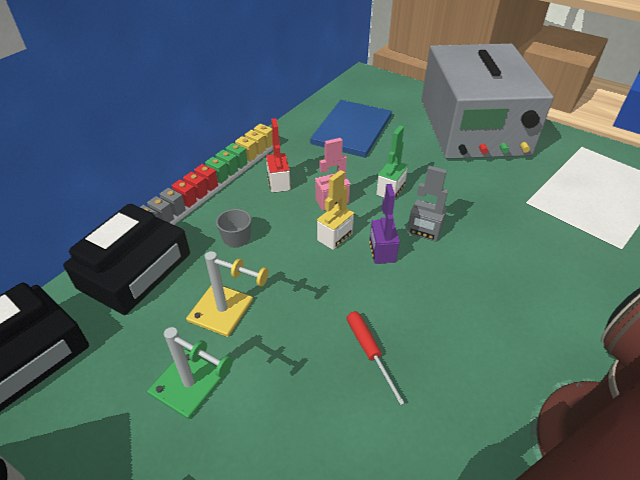

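Pictures 1 and 2. The yellow-plated module with the white case is at scene (265,258) and side (335,210). The look-alikes are green at scene (178,223), grey (236,188), purple (273,213), pink (210,272) and red (183,342). Only the first fits the description. The yellow stand is at scene (388,310) and side (228,290). I'll confirm with one enlarged mosaic.

```bash
python3 - <<'E'
import cv2,numpy as np
s=cv2.imread("pics/scene0.png");d=cv2.imread("pics/side0.png")
def crop(im,x,y,w,h):
    k=400/w
    c=cv2.resize(im[y:y+h,x:x+w],(400,300),interpolation=cv2.INTER_CUBIC)
    for u in range(x-x%10+10,x+w,10):
        X=int((u-x+.5)*k); cv2.line(c,(X,0),(X,6),(255,255,255),1); cv2.putText(c,str(u),(X-10,16),0,.33,(255,255,255),1)
    for v in range(y-y%10+10,y+h,10):
        Y=int((v-y+.5)*k); cv2.line(c,(0,Y),(6,Y),(255,255,255),1); cv2.putText(c,str(v),(8,Y+4),0,.33,(255,255,255),1)
    return c
m=np.vstack([np.hstack([crop(s,220,222,100,75),crop(d,285,165,100,75)]),np.hstack([crop(s,325,250,160,120),crop(d,170,240,140,105)])])
cv2.imwrite("pics/mos.png",m)
E
```

```text
(no output)
```

View pics/mos.png

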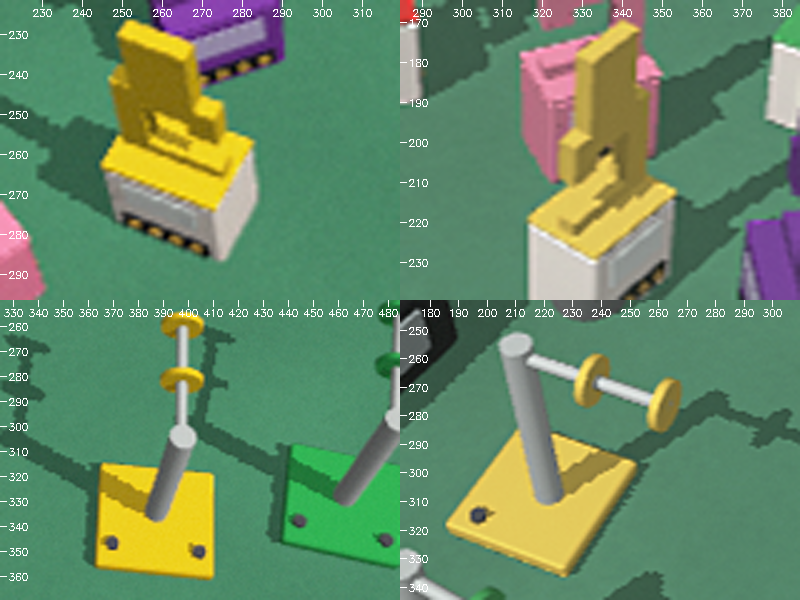

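Picture 3. The yellow module's slot opens to scene-right (side-left). The tab top is at about scene (259,232), and the free-end disc at scene (397,260) and side (262,276). Next I fit both poses from these points.

```bash
cat > h.py <<'E'
from station import ctrl
import cv2,numpy as np
from scipy.optimize import least_squares
from scipy.spatial.transform import Rotation as R
def cams(): return {n:ctrl.get_image(n) for n in("scene","side")}
def proj(p,w): return cv2.projectPoints(np.float64(w),p["rvec"],p["tvec"],p["camera_matrix"],None)[0][:,0]
def world(m,P): # P=x,y,yaw,z
    return np.array(m)@R.from_euler('z',P[2]).as_matrix().T+[P[0],P[1],P[3] if len(P)>3 else 0]
E
python3 - <<'E'
from h import *
C=cams()
def pan(k,u0,v0,X0,Y0,pts): return (np.array(pts,float)-[X0,Y0])/k+[u0-.5,v0-.5]
mod={"scene":(pan(4,220,222,0,0,[(217,177),(102,160),(255,140),(222,260),(250,210),(157,43)]),
  [(22,32,60),(22,-32,60),(-22,32,60),(22,32,0),(-22,32,0),(0,0,160)]),
 "side":(pan(4,285,165,400,0,[(598,252),(675,190),(530,215),(615,32)]),[(-22,32,60),(-22,-32,60),(22,32,60),(0,0,160)])}
st={"scene":(pan(2.5,325,250,0,300,[(182,325),(182,379),(182,436),(101,463),(214,473),(212,570),(97,563)]),
  [(-22.5,0,138),(22.5,0,138),(70,0,147),(32,-45,12),(32,45,12),(118,45,12),(118,-45,12)]),
 "side":(pan(2.857,170,240,400,300,[(663,405),(592,380),(516,346),(637,463),(565,572),(448,522)]),
  [(-22.5,0,138),(22.5,0,138),(70,0,147),(32,-45,12),(32,45,12),(118,45,12)])}
for nm,S in(("mod",mod),("stand",st)):
    f=lambda P:np.concatenate([(proj(C[n],world(np.array(m)/1000,P))-px).ravel() for n,(px,m) in S.items()])
    b=min((least_squares(f,[.5,-.1,y],loss='soft_l1') for y in np.arange(-3,3.2,.8)),key=lambda r:r.cost)
    print(nm,b.x.round(4),np.degrees(b.x[2]).round(1),f(b.x).reshape(-1,2).round(1).tolist())
E
```

```text
mod [ 0.574  -0.1393 -0.1175] -6.7 [[-0.9, 8.0], [-0.6, 0.7], [-0.4, -0.2], [0.2, 1.3], [2.6, -3.0], [-0.4, -1.2], [0.1, 0.9], [1.6, -0.1], [0.0, -0.0], [-0.8, 2.0]]
stand [0.5654 0.1214 0.1941] 11.1 [[0.6, 0.4], [0.2, 0.6], [0.7, 0.0], [0.2, -1.1], [0.4, -0.5], [1.3, 3.0], [-0.6, 0.8], [1.1, 0.1], [0.6, 0.1], [0.4, -0.7], [0.9, -0.9], [0.4, -1.0], [-1.4, 0.0]]
```

```bash
cat >> h.py <<'E'
def plan(xyz,yaw_y,n,g):
    """rows from measured pose to TCP xyz (tool down), tool y at world angle yaw_y deg, straight line"""
    o=ctrl.get_obs(); r0=R.from_rotvec(o["tool_rot"]); p0=o["tool_pos"]
    a=np.radians(yaw_y); y=np.array([np.cos(a),np.sin(a),0]); z=np.array([0,0,-1.])
    r1=R.from_matrix(np.array([np.cross(y,z),y,z]).T)
    rv=(r0.inv()*r1).as_rotvec(); print("turn",np.degrees(rv).round(1),"shift",(np.array(xyz)-p0).round(4))
    p,r=p0.copy(),r0; out=[]
    for i in range(1,n+1):
        t=p0+(np.array(xyz)-p0)*i/n; rt=r0*R.from_rotvec(rv*i/n)
        s=r.inv().apply(t-p).round(3); w=np.degrees((r.inv()*rt).as_rotvec()).round(1)
        p=p+r.apply(s); r=r*R.from_rotvec(np.radians(w)); out.append([g,*s.tolist(),*w.tolist()])
    for k in range(0,n,10): print(str(sum(out[k:k+10],[])).replace(" ",""))
E
python3 - <<'E'
from h import *
C=cams(); K=[p["camera_matrix"]@np.hstack([cv2.Rodrigues(p["rvec"])[0],np.array(p["tvec"]).reshape(3,1)]) for p in C.values()]
for n,a,b in(("purple",(268,189),(389,188)),("pink",(195,246),(333,142)),("grey",(231,161),(433,171)),("green",(167,199),(400,130))):
    X=cv2.triangulatePoints(*K,np.float64(a),np.float64(b)); print(n,(X[:3]/X[3]).ravel().round(3))
plan([.574,-.139,.225],-6.7,15,.5)
E
```

```text
purple [ 0.477 -0.158  0.161]
pink [ 0.641 -0.231  0.158]
grey [ 0.434 -0.252  0.161]
green [ 0.553 -0.338  0.157]
turn [-0.   0.  77.4] shift [ 0.3675 -0.7288 -0.0062]
[0.5,-0.039,-0.038,0.0,-0.0,0.0,5.2,0.5,-0.043,-0.034,0.001,-0.0,0.0,5.1,0.5,-0.045,-0.03,0.0,-0.0,0.0,5.2,0.5,-0.048,-0.026,0.001,-0.0,0.0,5.1,0.5,-0.05,-0.022,0.0,-0.0,0.0,5.2,0.5,-0.051,-0.016,0.001,-0.0,0.0,5.2,0.5,-0.053,-0.013,-0.0,-0.0,0.0,5.1,0.5,-0.054,-0.007,0.0,-0.0,0.0,5.2,0.5,-0.055,-0.003,0.001,-0.0,0.0,5.1,0.5,-0.054,0.003,0.0,-0.0,0.0,5.2]
[0.5,-0.054,0.007,0.001,-0.0,0.0,5.2,0.5,-0.053,0.012,0.0,-0.0,0.0,5.1,0.5,-0.052,0.017,0.0,-0.0,0.0,5.2,0.5,-0.05,0.021,0.001,-0.0,0.0,5.1,0.5,-0.048,0.026,0.0,-0.0,0.0,5.2]
```

```bash
python3 -m jog '[0.5,-0.039,-0.038,0,0,0,5.2,0.5,-0.043,-0.034,0.001,0,0,5.1,0.5,-0.045,-0.03,0,0,0,5.2,0.5,-0.048,-0.026,0.001,0,0,5.1,0.5,-0.05,-0.022,0,0,0,5.2,0.5,-0.051,-0.016,0.001,0,0,5.2,0.5,-0.053,-0.013,0,0,0,5.1,0.5,-0.054,-0.007,0,0,0,5.2,0.5,-0.055,-0.003,0.001,0,0,5.1,0.5,-0.054,0.003,0,0,0,5.2]'
python3 -m jog '[0.5,-0.054,0.007,0.001,0,0,5.2,0.5,-0.053,0.012,0,0,0,5.1,0.5,-0.052,0.017,0,0,0,5.2,0.5,-0.05,0.021,0.001,0,0,5.1,0.5,-0.048,0.026,0,0,0,5.2,0.5,0,0,0,0,0,0,0.5,0,0,0,0,0,0]'
python3 - <<'E'
from h import *
o=ctrl.get_obs(); p=ctrl.get_image("wrist"); im=p["image"].copy()
M=np.array(p["mount"]); r=R.from_rotvec(o["tool_rot"]).as_matrix()
def wp(w):
    c=((np.array(w)-o["tool_pos"])@r-M[:3,3])@M[:3,:3]; q=c@np.array(p["camera_matrix"]).T; return q[:,:2]/q[:,2:]
m=np.array([(sx*5,sy*17,160) for sx,sy in((-1,-1),(1,-1),(1,1),(-1,1))]+[(0,0,160),(0,28,116),(22,32,60),(-22,32,60)])/1000
for u in wp(world(m,[.574,-.1393,-.1175])): cv2.circle(im,tuple(int(x) for x in u),2,(255,0,255),-1)
cv2.imwrite("pics/w1.png",im)
plan([.574,-.139,.124],-6.7,6,.5)
E
```

```text
t: 1.75
tool_pos: [0.4523, 0.1023, 0.2276]
tool_rot: [1.826, 2.556, 0.001]
contact_force: [0.4, 0.6, -0.0]
opening: 0.0426
t: 2.62
tool_pos: [0.5738, -0.1392, 0.2251]
tool_rot: [-2.347, -2.087, 0.0]
contact_force: [-0.0, 0.3, -0.2]
opening: 0.0426
turn [-0. -0.  0.] shift [ 0.0003 -0.0004 -0.1013]
[0.5,-0.0,0.0,0.017,-0.0,-0.0,0.0,0.5,-0.0,0.0,0.017,-0.0,-0.0,0.0,0.5,-0.0,0.0,0.017,-0.0,-0.0,0.0,0.5,-0.0,0.0,0.017,-0.0,-0.0,0.0,0.5,-0.0,0.0,0.016,-0.0,-0.0,0.0,0.5,-0.0,0.0,0.017,-0.0,-0.0,0.0]
```

View pics/w1.png

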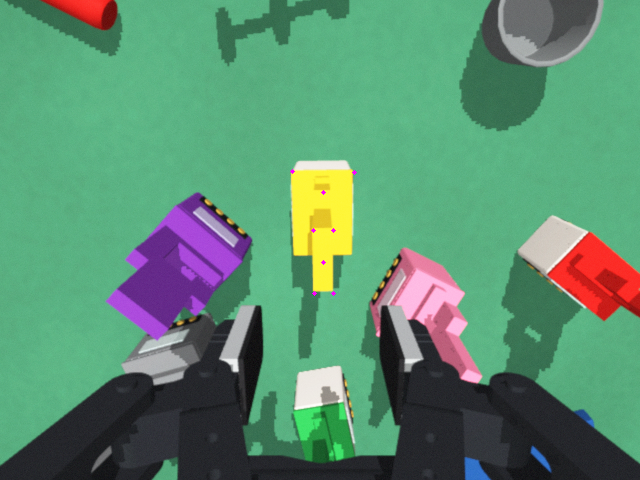

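Picture 4 (wrist). The projected tab corners fall on the yellow tab at about (323,262), so the pose is confirmed and the fingers have room. I descend and grip.

```bash
python3 -m jog '[0.5,0,0,0.017,0,0,0,0.5,0,0,0.017,0,0,0,0.5,0,0,0.017,0,0,0,0.5,0,0,0.017,0,0,0,0.5,0,0,0.017,0,0,0,0.5,0,0,0.016,0,0,0,0.5,0,0,0,0,0,0,0,0,0,0,0,0,0,0,0,0,0,0,0,0,0,0,0,0,0,0,0]' 60
python3 -m jog '[0,0,0,0,0,0,0,0,0,0,0,0,0,0,0,0,0,-0.005,0,0,0,0,0,0,-0.015,0,0,0,0,0,0,-0.02,0,0,0,0,0,0,-0.02,0,0,0,0,0,0,-0.02,0,0,0,0,0,0,0,0,0,0,0,0,0,0,0,0,0]'
python3 - <<'E'
from h import *
C=cams(); m=np.hstack([C["scene"]["image"][150:300,180:313],C["side"]["image"][110:260,270:403]])
cv2.imwrite("pics/g1.png",cv2.resize(m,None,fx=3,fy=3))
E
```

```text
t: 3.92
tool_pos: [0.5748, -0.1395, 0.1256]
tool_rot: [2.346, 2.087, 0.002]
contact_force: [0.8, -0.0, 2.3]
opening: 0.0096
t: 5.05
tool_pos: [0.5737, -0.1392, 0.2039]
tool_rot: [-2.347, -2.087, 0.001]
contact_force: [-0.1, -0.1, -3.3]
opening: 0.0093
```

View pics/g1.png

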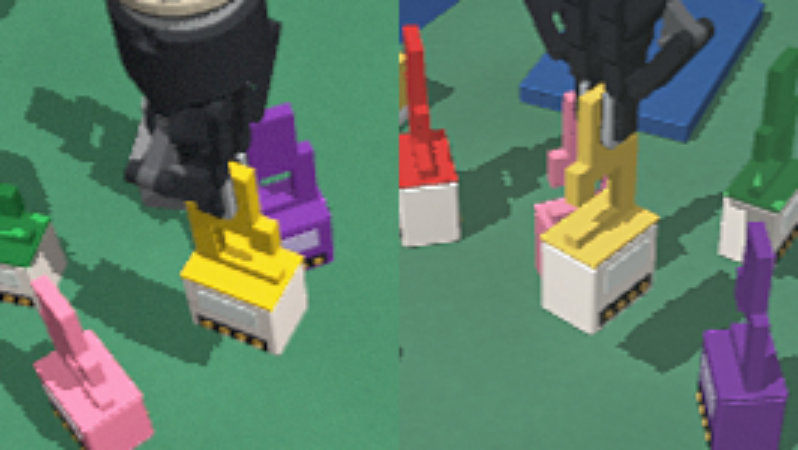

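Picture 5. The yellow module hangs upright in the gripper, clear of its neighbours; opening 9.3 mm, load about 3 N. Next is the standoff beside the pin.

```bash
python3 - <<'E'
from h import *
plan([.580,.048,.182],11.1,8,0)
E
```

```text
turn [ -0.1  -0.1 -17.8] shift [ 0.0067  0.187  -0.021 ]
[0,0.023,-0.002,0.003,-0.0,-0.0,-2.2,0,0.024,-0.001,0.002,-0.0,-0.0,-2.2,0,0.023,0.0,0.003,-0.0,-0.0,-2.3,0,0.023,0.001,0.003,-0.1,-0.0,-2.2,0,0.024,0.002,0.002,0.0,-0.0,-2.2,0,0.023,0.002,0.003,0.0,-0.0,-2.2,0,0.023,0.004,0.002,-0.0,-0.0,-2.3,0,0.023,0.004,0.003,-0.0,-0.1,-2.2]
```

```bash
python3 -m jog '[0,0.023,-0.002,0.003,0,0,-2.2,0,0.024,-0.001,0.002,0,0,-2.2,0,0.023,0,0.003,0,0,-2.3,0,0.023,0.001,0.003,0,0,-2.2,0,0.024,0.002,0.002,0,0,-2.2,0,0.023,0.002,0.003,0,0,-2.2,0,0.023,0.004,0.002,0,0,-2.3,0,0.023,0.004,0.003,0,0,-2.2,0,0,0,0,0,0,0,0,0,0,0,0,0,0]'
python3 -m jog '[0,0,0,0,0,0,0,0,0,0,0,0,0,0]'
python3 - <<'E'
from h import *
C=cams(); o=ctrl.get_obs(); print(o["tool_pos"],o["tool_rot"])
p=o["tool_pos"]; r=R.from_rotvec(o["tool_rot"]).as_matrix(); yaw=np.arctan2(r[1,1],r[0,1]); print("yaw",np.degrees(yaw))
m=np.array([(sx*22,sy*32,z) for z in(0,60) for sx in(-1,1) for sy in(-1,1)]+[(x,28,z) for x in(-5,5) for z in(68,92,116)])/1000
st=np.array([(-20,0,138),(20,0,138),(-22.5,0,138),(22.5,0,138),(-22.5,0,153),(-22.5,0,123),(70,0,147)])/1000
out=[]
for n,c in(("scene",(320,215)),("side",(190,190))):
    im=cv2.resize(C[n]["image"],None,fx=4,fy=4,interpolation=cv2.INTER_CUBIC)
    for w,col in((world(m,[p[0],p[1],yaw,p[2]-.125]),(255,0,255)),(world(st,[.5654,.1214,.1941]),(255,255,0))):
        for u in proj(C[n],w): cv2.circle(im,tuple(int(4*(x+.5)) for x in u),2,col,-1)
    out.append(im[c[1]*4:c[1]*4+600,c[0]*4:c[0]*4+400])
cv2.imwrite("pics/s1.png",np.hstack(out))
E
```

```text
t: 6.4
tool_pos: [0.5802, 0.0472, 0.1826]
tool_rot: [-1.996, -2.425, 0.002]
contact_force: [-0.0, -0.5, -3.7]
opening: 0.0095
t: 6.65
tool_pos: [0.5806, 0.0469, 0.1834]
tool_rot: [1.997, 2.425, -0.0]
contact_force: [0.5, -0.5, -2.3]
opening: 0.0093
[0.58057517 0.04713557 0.18341547] [1.99688049e+00 2.42505988e+00 5.19182303e-05]
yaw 11.061490882519989
```

View pics/s1.png

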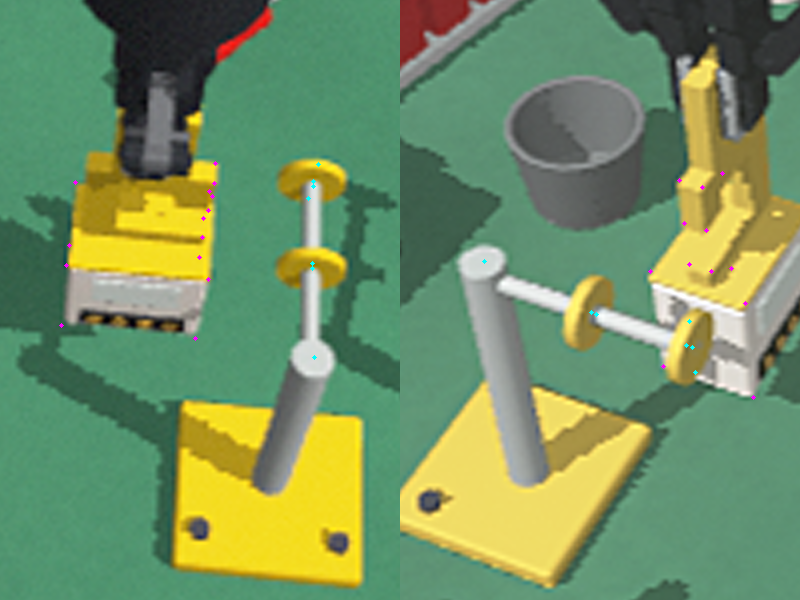

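Picture 6. The projected points agree with the module and the stand to about 1 px. The remaining gap is 76 mm along tool +x. Lateral error is under 1 mm, and the pin sits at passage z of about 80. I go in sideways in two calls.

```bash
python3 -m jog '[0,0.01,0,0,0,0,0,0,0.01,0,0,0,0,0,0,0.01,0,0,0,0,0,0,0.01,0,0,0,0,0,0,0,0,0,0,0,0]'
python3 -m jog '[0,0.009,0,0,0,0,0,0,0.009,0,0,0,0,0,0,0.009,0,0,0,0,0,0,0.009,0,0,0,0,0,0,0,0,0,0,0,0,0,0,0,0,0,0,0]'
python3 - <<'E'
from h import *
C=cams(); o=ctrl.get_obs(); p=o["tool_pos"]
d=np.array([.5654,.1214])-p[:2]; a=.1941
print("pin in module x,y,z",d@[np.cos(a),np.sin(a)],d@[-np.sin(a),np.cos(a)],.138-p[2]+.125)
out=[cv2.resize(C[n]["image"][c[1]:c[1]+150,c[0]:c[0]+100],None,fx=4,fy=4,interpolation=cv2.INTER_CUBIC) for n,c in(("scene",(345,215)),("side",(190,190)))]
cv2.imwrite("pics/s2.png",np.hstack(out))
E
```

```text
t: 7.38
tool_pos: [0.5726, 0.0878, 0.1833]
tool_rot: [1.994, 2.427, -0.0]
contact_force: [0.1, 0.0, -2.6]
opening: 0.0091
t: 8.12
tool_pos: [0.5659, 0.1221, 0.1833]
tool_rot: [1.996, 2.426, -0.0]
contact_force: [-0.1, -0.0, -1.4]
opening: 0.0095
pin in module x,y,z -0.0006361770402101985 -0.0004052728084228314 0.07968367297307019
```

View pics/s2.png

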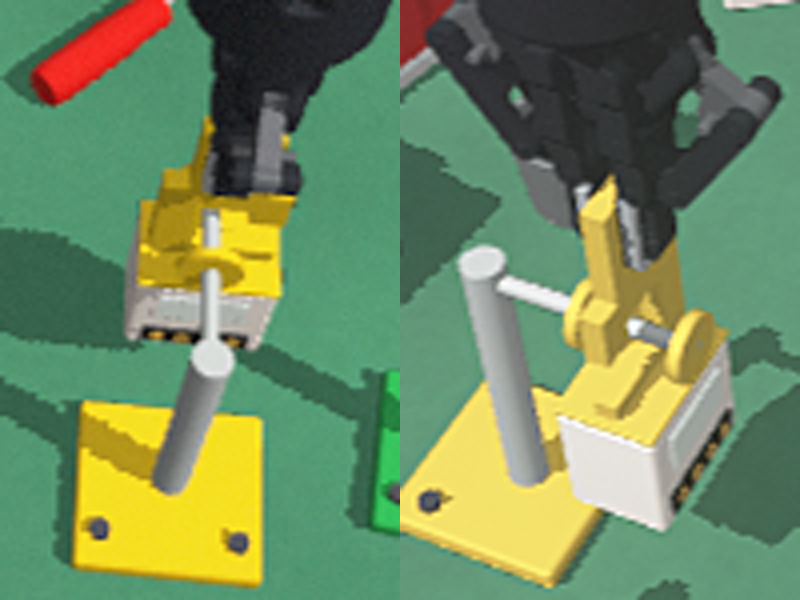

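Picture 7. The pin runs through the slot with the plate between the discs, and there is no contact force. I lower it.

```bash
python3 -m jog '[0,0,0,0.004,0,0,0,0,0,0,0.004,0,0,0,0,0,0,0.004,0,0,0,0,0,0,0.003,0,0,0,0,0,0,0,0,0,0,0,0,0,0,0,0,0]'
python3 -m jog '[0,0,0,0.001,0,0,0,0,0,0,0.001,0,0,0,0,0,0,0.001,0,0,0,0,0,0,0,0,0,0,0,0,0,0,0,0,0]'
python3 -m jog '[0,0,0,0.001,0,0,0,0,0,0,0,0,0,0,0,0,0,0,0,0,0]'
```

```text
t: 8.98
tool_pos: [0.566, 0.1222, 0.1684]
tool_rot: [1.996, 2.426, 0.0]
contact_force: [-0.2, 0.3, -2.3]
opening: 0.0095
t: 9.6
tool_pos: [0.5659, 0.1222, 0.1654]
tool_rot: [1.996, 2.426, 0.0]
contact_force: [-0.3, -0.1, -1.4]
opening: 0.0091
t: 9.98
tool_pos: [0.5661, 0.1222, 0.1652]
tool_rot: [1.996, 2.426, 0.0]
contact_force: [-3.6, -0.8, 5.9]
opening: 0.0093
```

Contact at the expected height, with the pin on the roof. I release slowly and withdraw upward.

```bash
python3 -m jog '[0.14,0,0,0,0,0,0,0.18,0,0,0,0,0,0,0.24,0,0,0,0,0,0,0.32,0,0,0,0,0,0,0.36,0,0,0,0,0,0,0.36,0,0,0,0,0,0,0.36,0,0,0,0,0,0]'
python3 -m jog '[0.36,0,0,-0.006,0,0,0,0.36,0,0,-0.012,0,0,0,0.36,0,0,-0.02,0,0,0,0.36,0,0,-0.03,0,0,0,0.36,0,0,-0.03,0,0,0,0.36,0,0,-0.02,0,0,0,0.36,0,0,0,0,0,0,0.36,0,0,0,0,0,0]'
python3 - <<'E'
from h import *
C=cams()
m=np.array([(sx*22,sy*32,z) for z in(0,60) for sx in(-1,1) for sy in(-1,1)]+[(sx*5,sy*17,160) for sx in(-1,1) for sy in(-1,1)])/1000
out=[]
for n,c in(("scene",(345,215)),("side",(190,190))):
    im=cv2.resize(C[n]["image"],None,fx=4,fy=4,interpolation=cv2.INTER_CUBIC)
    for u in proj(C[n],world(m,[.566,.122,.1941,.040])): cv2.circle(im,tuple(int(4*(x+.5)) for x in u),2,(255,0,255),-1)
    out.append(im[c[1]*4:c[1]*4+600,c[0]*4:c[0]*4+400])
cv2.imwrite("pics/h1.png",np.hstack(out))
for n,P in C.items(): print(n,[(np.round(b["box"]).tolist(),round(b["p"],2)) for b in ctrl.boxes_of("green_module",P)])
E
```

```text
t: 10.85
tool_pos: [0.5659, 0.1222, 0.1643]
tool_rot: [1.996, 2.426, 0.0]
contact_force: [-0.8, 0.4, -0.7]
opening: 0.0307
t: 11.85
tool_pos: [0.5654, 0.1221, 0.2812]
tool_rot: [-1.995, -2.425, 0.002]
contact_force: [0.5, -0.1, -0.5]
opening: 0.0305
scene [([177.0, 225.0, 45.0, 60.0], 0.95)]
side [([394.0, 161.0, 35.0, 70.0], 0.88)]
```

View pics/h1.png

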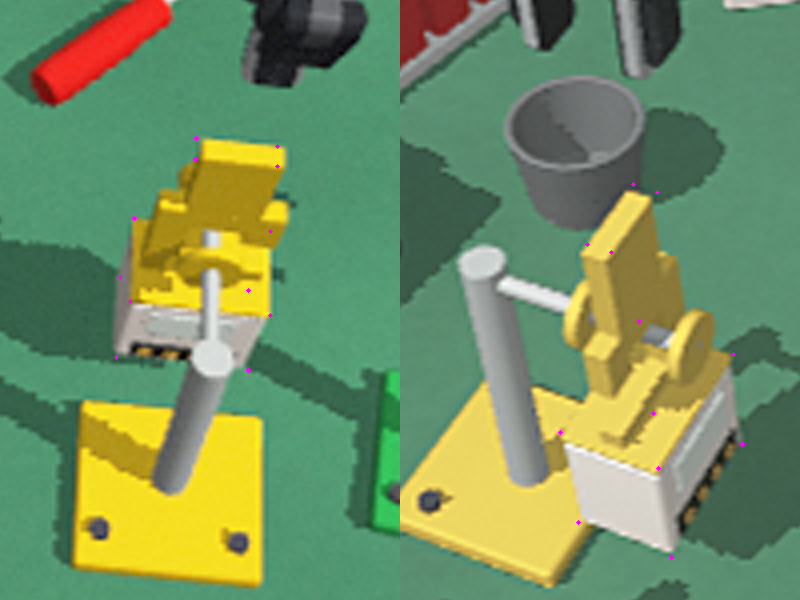

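Picture 8. The module hangs on the pin with the plate between the discs and the fingers clear. The tab top is about 2 px off the predicted position, which suggests a small lean or swing. I wait and check that it is still.

```bash
python3 -m jog '[0.36,0,0,0,0,0,0,0.36,0,0,0,0,0,0,0.36,0,0,0,0,0,0,0.36,0,0,0,0,0,0,0.36,0,0,0,0,0,0,0.36,0,0,0,0,0,0,0.36,0,0,0,0,0,0,0.36,0,0,0,0,0,0]'
cat > d.py <<'E'
from h import *
prev=None
for i in range(8):
    c=cams()
    for j in range(2): pass
    g={n:c[n]["image"].astype(int) for n in c}
    if prev: print(ctrl.get_obs()["t"],[int((abs(g[n]-prev[n])[y:y+100,x:x+95].max(2)>25).sum()) for n,x,y in(("scene",365,245),("side",230,235))])
    prev=g
out=[cv2.resize(c[n]["image"][y:y+150,x:x+100],None,fx=4,fy=4,interpolation=cv2.INTER_CUBIC) for n,x,y in(("scene",345,215),("side",190,190))]
cv2.imwrite("pics/h2.png",np.hstack(out))
a=cv2.imread("pics/h1.png").astype(int); print("changed vs h1",int((abs(np.hstack(out).astype(int)-a).max(2)>40).sum()))
E
python3 d.py
```

```text
t: 13.05
tool_pos: [0.5659, 0.1222, 0.2823]
tool_rot: [-1.996, -2.426, 0.0]
contact_force: [0.6, 0.3, -0.8]
opening: 0.0307
13.25 [0, 0]
13.35 [0, 0]
13.45 [0, 0]
13.55 [0, 0]
13.65 [0, 0]
13.75 [0, 0]
13.85 [0, 0]
changed vs h1 1305
```

View pics/h2.png

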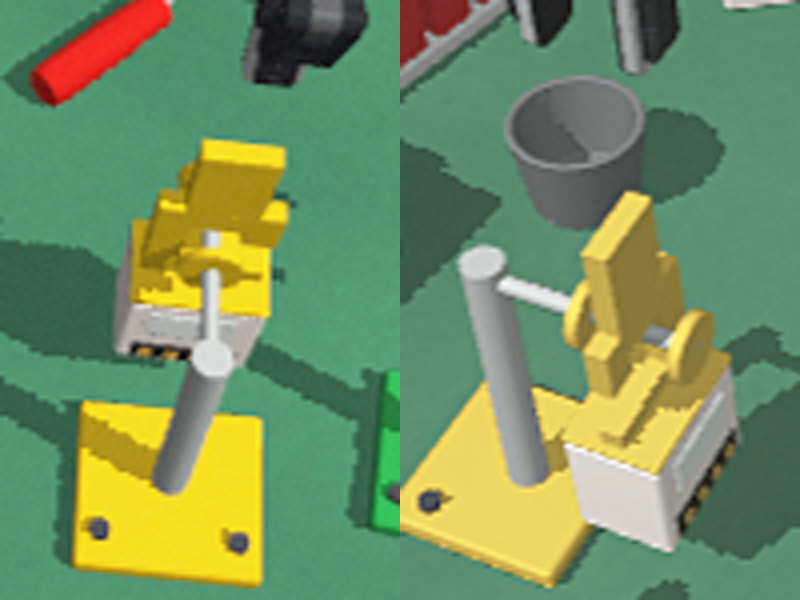

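Picture 9. Nothing has moved. I make one quantitative check of the hanging pose with a full 6-DOF fit to the visible corners.

```bash
python3 - <<'E'
from h import *
C=cams()
S={"scene":((345,215,0),[(205,140),(286,148),(130,298),(268,316),(117,353)],[(-5,-17,160),(-5,17,160),(22,-32,60),(22,32,60),(22,-32,0)]),
"side":((190,190,400),[(565,444),(660,470),(732,353),(672,551),(583,518),(583,250),(605,262),(652,203),(629,193),(738,440)],
[(22,32,60),(-22,32,60),(-22,-32,60),(-22,32,0),(22,32,0),(5,17,160),(-5,17,160),(-5,-17,160),(5,-17,160),(-22,-32,0)])}
def f(P):
    r=R.from_rotvec(P[3:]); e=[]
    for n,((x,y,X0),px,m) in S.items():
        e.append(proj(C[n],r.apply(np.array(m)/1000)+P[:3])-((np.array(px)-[X0,0])/4+[x-.5,y-.5]))
    return np.vstack(e).ravel()
b=least_squares(f,[.566,.122,.04,0,0,.194],loss='soft_l1',x_scale=[.01]*3+[.1]*3)
r=R.from_rotvec(b.x[3:]); print("pos",b.x[:3].round(4),"resid",np.abs(f(b.x)).reshape(-1,2).max(1).round(1))
print("tilt deg",np.degrees(np.arccos(r.as_matrix()[2,2])),"yaw vs pin",np.degrees(np.arctan2(r.as_matrix()[1,0],r.as_matrix()[0,0])-.1941))
print("pin in module",r.inv().apply(np.array([.5654,.1214,.138])-b.x[:3]).round(4))
E
```

```text
pos [0.5665 0.1198 0.0399] resid [0.3 0.1 0.5 0.5 1.2 2.3 0.3 0.5 1.1 0.6 1.  0.5 1.1 0.5 1.8]
tilt deg 2.2384466681168265 yaw vs pin -0.010116382856156061
pin in module [-0.0006 -0.002   0.0981]
```

All the measured values are well inside the limits, so I hand it in.

```bash
python3 -c "
from station import ctrl
print(ctrl.finish_job())"
```

```text
the job is handed in; nothing more can be done
None
```

The yellow module is hanging on the yellow stand's pin, and I handed the job in at about 14 s of robot time. I gripped it by its tab, brought the slot sideways over the pin between the discs, and lowered it until the roof touched. Then I released it and drew the gripper straight up, clear of everything.

**Last checks**
- **Pin in the notch:** a fit to the camera images puts the pin at (-0.6, -2.0, 98.1) mm in the module frame, and the limits for z are 93 to 103 mm.
- **Hang:** the underside is about 40 mm above the bench, the tilt is about 2°, and the module is square to the pin within 1°.
- **Stillness:** nothing near the module changed between camera frames over 0.7 s.
- **Green module:** its position in the images is within about 2 px of where it started.

**Disagreements**
- The corner fit had errors of up to 2.3 px, so the tilt is known only to a degree or two.
- The first picture after release showed the tab top about 2 px off the predicted position, which matches that slight lean.
- No check failed.

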